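Scoop bone biscuits into the yellow bowl at the field animal clinic

ROBOT

A 6-joint arm with a two-finger parallel gripper is mounted at the origin on the work surface. World frame = base frame: x ahead of the robot, y to its left, z up, the work surface at z = 0. Lengths are in m, angles in rad, forces in N, time in s.
With the tool pointing down it reaches from about 0.3 to 0.825 m from the base axis. Payload 5.4 kg.
Tool frame: the origin (TCP) lies at the very end of the fingers, on their centre line; the grasp point (between the pads) lies 19 mm behind it (env.grip_point_offset is the distance from the TCP to the grasp point, in m); y points along the fingers, x is the direction in which the jaws open and shut, and the axes are right-handed (so a half turn about y gives the same grasp; the last joint's range is limited). The gripper opens to 92 mm and grips with 3 to 60 N. Pads are 20 mm wide; open, the fingers measure 128 mm over their backs; the gripper's body (75 mm by 189 mm) begins 69 mm behind the grasp point.
Start: joints at [1.127, 0.158, 1.597, -0, 1.386, -0.21], TCP at [0.133, 0.559, 0.215] pointing down, gripper open.
Joint ranges: [-2.91, 2.91], [-0.94, 2.29], [0.18, 2.7], [-1.29, 4.43], [0.17, 2.64], [-3, 3]. Speed limits (rad/s): [2.57, 2.57, 3.14, 3.14, 3.14, 3.14].

INTERFACE

Orientations are given as a unit quaternion [x, y, z, w].
In Python, from station import env gives the robot as it stands.
- The arm moves only by the shell command python3 -m jog 'ROWS'. ROWS is a JSON object of lists of equal length, an entry for each row: "claw": the opening, from -1 (shut) to 1 (fully open); "delta_pos": the shift along the tool's x, y, z scaled (see below), a list of three; "dr": the turn, a rotation vector about the tool's x, y, z scaled (see below), a list of three. A call has exactly 10 rows; each row is the pose to reach, as a shift and turn from the pose commanded when the call began, along the tool's axes at that moment; what a row does not reach only later rows make up. The controller multiplies each number of a shift by 12 cm and each number of a turn by pi/4 rad. A row lasts 1/8 s, in which the tool goes at most 62.5 mm and 10.7 degrees, less where a joint would pass 70% of its speed; a pose out of reach is approached as far as the arm can. A call with a number of a shift or a turn outside -1 to 1 is refused whole. A call with a gripper value outside its range is refused whole. The fingers move at their own pace and stop on an object; the grip force is fixed at half the most. Time passes only in rows, so rows that repeat a pose let the fingers close, or fill a call up. It gives the time, the measured TCP pose, the force and the opening at its end, in the units of the state.
- env.observe(): the state, without advancing time (a new reading comes with each control period).
- env.snapshot(name): name is "side" or "top" or "wrist"; returns a dict with "img" (384x512x3 uint8, red, green, blue), "fx", "fy", "cx", "cy" (pixels), "T" (4x4, takes a point from camera to world coordinates); the wrist camera has in their place "tool_from_camera" (4x4, takes a point from camera to tool coordinates, whose origin is the TCP and whose axes are the tool frame's). Camera axes: x right, y down, z forward; pixel columns grow to the right and rows downward; lengths in m; the calibration is good to about 2 mm. A picture is of the moment at which its call begins: read the wrist's pose just before it. There is no depth.
- env.close_job(): hands the job in, once; it reports no verdict.
The state is a dict: "t": time; "q": joint angles; "qvel": joint speeds; "effort": joint torques, N m; "tcp_pos": TCP position; "tool_rot": TCP orientation; "ft_force": force on the tool from outside, world axes, zero at the start; "torque": the same for the moment, N m; "finger_gap": finger opening in m.
Only numpy, scipy, OpenCV 4.12 (cv2) and the standard library are available. Lean on these libraries where they do the work, as an engineer would, in place of code of your own. Each camera call takes 0.05 s, during which the arm holds its last target. There are 200 camera calls.

TASK

A patient is waiting for its meal: with the red-handled scoop that stands in the white tub, scoop up the bone-shaped biscuits and tip at least three of the four into the yellow bowl. Do not touch the biscuits with the gripper, let none end up outside the tub and the yellow bowl, and leave the yellow bowl standing where it is. Then stand the scoop back upright inside the tub and let go.

Things in the scene. Friction and masses are not known exactly. Their poses are not given: they have to be found in the camera images.
- scoop_grip (a point): centre of the scoop's upright red handle, a post 20 mm wide (y) by 24 mm (x), 85 mm above the scoop's underside and 25 mm below the post's top; grip it from above, closing along y. x points to the scoop's open mouth, z up. The post goes down to the underside and is the scoop's heel. Scoop 150 g; it starts at the tub's -x end, mouth towards the biscuits
- scoop_lip (a point): middle of the front lip of the scoop's steel pan, at its underside: 102 mm ahead of and 85 mm below scoop_grip, same axes. The pan is 100 mm wide and runs 90 mm back from the lip; flat floor 2.5 mm thick, back wall 38 mm high, side walls 35 mm high, lower near the mouth
- tub: white open rectangular tub fixed to the table, outside 270 mm (x) by 140 mm (y), 45 mm high, walls and floor 5 mm thick; origin at the centre of its underside on the table, x along its length from the scoop's end to the biscuits' end, z up. There are about 15 mm free on either side of the scoop in it
- yellow_bowl: yellow round bowl, loose, about 300 g, rim radius 75 mm, foot radius 60 mm, 55 mm high, wall 4 mm; origin at the centre of its underside. A blue and a steel bowl of the same shape stand nearby and are to stay empty
- biscuit_0: hard glazed tan biscuit shaped like a bone, 38 mm long (x), 27 mm wide, 18 mm thick, about 12 g; origin at its centre, which lies 14 mm above the table when it lies in the tub. Slippery: it slides on slopes over about 20 degrees. Pushed against the tub's end wall it rides up over the scoop's lip; if it jams (15 N), back off and push again
- biscuit_1: hard glazed tan biscuit shaped like a bone, 38 mm long (x), 27 mm wide, 18 mm thick, about 12 g; origin at its centre, which lies 14 mm above the table when it lies in the tub. Slippery: it slides on slopes over about 20 degrees. Pushed against the tub's end wall it rides up over the scoop's lip; if it jams (15 N), back off and push again
- biscuit_2: hard glazed tan biscuit shaped like a bone, 38 mm long (x), 27 mm wide, 18 mm thick, about 12 g; origin at its centre, which lies 14 mm above the table when it lies in the tub. Slippery: it slides on slopes over about 20 degrees. Pushed against the tub's end wall it rides up over the scoop's lip; if it jams (15 N), back off and push again
- biscuit_3: hard glazed tan biscuit shaped like a bone, 38 mm long (x), 27 mm wide, 18 mm thick, about 12 g; origin at its centre, which lies 14 mm above the table when it lies in the tub. Slippery: it slides on slopes over about 20 degrees. Pushed against the tub's end wall it rides up over the scoop's lip; if it jams (15 N), back off and push again
Things that resemble listed ones, but are neither listed nor needed, are in the scene too. Leave any black or green look-alike of the biscuit_1 alone.

How it is judged:
By the outcome, as a careful person would: the job done as asked, in the order asked, and still so for the second after the job is handed in, with the robot touching nothing.
It also fails if it takes over 48 s, if anything falls off the work surface, if the arm or the gripper's body presses on something with over 40 N, if the wrist force passes 120 N, or if a joint passes its speed limit or range.

## Working session

There is one attempt and no reset: what is moved stays moved. The work goes in short steps, Python scripts to look and compute and a shell command to move; the robot and the scene stay as the last step left them, time stands still between calls to the robot, and variables do not carry over. Pictures are saved under pics/ and viewed, about 8 in all and at most 12, crops included, and the job is handed in when it is done.

```bash
mkdir -p pics; python3 - <<'E'
from station import env
import cv2,numpy as np
s=env.observe(); print({k:np.round(v,3).tolist() for k,v in s.items()})
for n in("side","top"):
    d=env.snapshot(n); cv2.imwrite(f"pics/{n}0.png",d["img"][:,:,::-1]); print(n,d["fx"],d["cx"],d["cy"],np.round(d["T"],4).tolist())
E
```

```text
{'t': 0.0, 'q': [1.127, 0.159, 1.598, -0.0, 1.386, -0.21], 'qvel': [0.0, -0.0, -0.001, 0.001, -0.001, -0.001], 'effort': [0.0, -38.557, -32.211, 0.07, 0.038, -0.0], 'tcp_pos': [0.133, 0.559, 0.214], 'tool_rot': [0.555, 0.438, -0.439, -0.555], 'ft_force': [1.057, -0.725, 0.086], 'torque': [-0.019, 0.03, -0.064], 'finger_gap': 0.092}
side 494.8876018953373 255.13837667787155 195.16240858484892 [[-0.9962, -0.0597, 0.0629, 0.4614], [-0.0842, 0.4903, -0.8675, 1.0282], [0.0209, -0.8695, -0.4935, 0.6786], [0.0, 0.0, 0.0, 1.0]]
top 403.254021391088 266.27184053386947 194.15221541952175 [[-0.017, -0.9861, 0.165, 0.4046], [-0.9998, 0.0182, 0.0059, 0.006], [-0.0089, -0.1649, -0.9863, 0.863], [0.0, 0.0, 0.0, 1.0]]
```

View pics/top0.png

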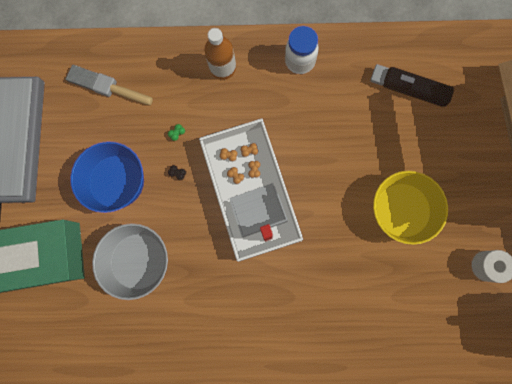

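View pics/side0.png

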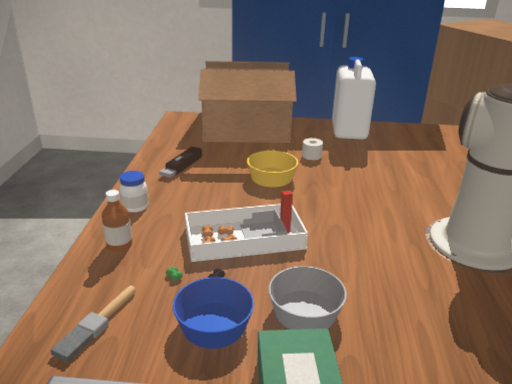

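The top view shows the tub at about (250,190), with the scoop's red post at (266,232). The yellow bowl is at (410,208). Image up is +x and image left is +y.

What could be taken for the things I want:
- **Biscuits:** four tan bones at (228,155), (249,150), (236,175) and (253,169). The black bone at (177,172) and the green bone at (176,132) are look-alikes, so I leave them alone.
- **Bowls:** yellow at (410,208), which is the target. Blue at (108,178) and steel at (130,262) are not.
- **Scoop:** the red post in the tub at (266,232). The spatula at (110,85) is not it.

```bash
cat > h.py <<'E'
import cv2,numpy as np
from station import env
from scipy.spatial.transform import Rotation as R
def shot(n):
    s=env.observe(); d=env.snapshot(n)
    if "T" not in d:
        W=np.eye(4); W[:3,:3]=R.from_quat(s["tool_rot"]).as_matrix(); W[:3,3]=s["tcp_pos"]; d["T"]=W@d["tool_from_camera"]
    return d
def ray(d,p):
    v=d["T"][:3,:3]@np.array([(p[0]-d["cx"])/d["fx"],(p[1]-d["cy"])/d["fy"],1.]); return d["T"][:3,3],v/np.linalg.norm(v)
def plane(d,p,z):
    o,v=ray(d,p); return o+v*(z-o[2])/v[2]
def tri(d1,p1,d2,p2):
    o,v=ray(d1,p1);a,b=ray(d2,p2); t=np.linalg.lstsq(np.c_[v,-b],a-o,rcond=None)[0]
    A=o+t[0]*v;B=a+t[1]*b; return (A+B)/2,np.linalg.norm(A-B)
def proj(d,X):
    c=np.linalg.inv(d["T"])@np.r_[X,1]; return np.array([d["fx"]*c[0]/c[2]+d["cx"],d["fy"]*c[1]/c[2]+d["cy"]])
def mask(d,lo,hi,roi=None):
    m=cv2.inRange(cv2.cvtColor(d["img"],cv2.COLOR_RGB2HSV),np.array(lo),np.array(hi))
    if roi: k=np.zeros_like(m);x0,y0,x1,y1=roi;k[y0:y1,x0:x1]=1;m*=k
    return m
def blobs(m,amin=15):
    n,l,s,c=cv2.connectedComponentsWithStats(m); return [(s[i].tolist(),c[i].round(1)) for i in range(1,n) if s[i][4]>=amin]
E
python3 - <<'E'
from h import *
np.set_printoptions(precision=4,suppress=True)
t,s=shot("top"),shot("side")
rt=mask(t,(170,140,60),(180,255,255),(190,110,310,270))|mask(t,(0,200,60),(3,255,255),(190,110,310,270))
rs=mask(s,(170,140,60),(180,255,255),(180,180,310,260))|mask(s,(0,200,60),(3,255,255),(180,180,310,260))
print("red",blobs(rt),blobs(rs))
for n,d,roi in(("top",t,(195,115,310,270)),("side",s,(180,190,312,262))):
    m=mask(d,(0,0,130),(180,45,255),roi); c=max(cv2.findContours(m,0,2)[0],key=cv2.contourArea)
    h=cv2.convexHull(c); e=cv2.approxPolyDP(h,6,True)[:,0]; print(n,e.tolist())
    if n=="top":
        for p in e: print(p,plane(d,p,.045))
        P=np.array([plane(d,p[0],.045)[:2] for p in h],np.float32); print("rect",cv2.minAreaRect(P*1000))
for n,d,roi in(("top",t,(205,130,280,195)),("side",s,(190,215,250,255))):
    m=mask(d,(5,120,90),(20,255,255),roi); print(n,"tan",blobs(m))
y=[mask(d,(22,150,90),(35,255,255)) for d in(t,s)]
for m in y: print("yel",blobs(m,200))
c=max(cv2.findContours(y[0],0,1)[0],key=cv2.contourArea)
P=np.array([plane(t,p[0],.055)[:2] for p in c],np.float32); print("bowl circ",cv2.minEnclosingCircle(P*1000),cv2.minAreaRect(P*1000))
a=cv2.resize(t["img"][112:272,195:310],None,fx=3,fy=3,interpolation=2);b=cv2.resize(s["img"][180:265,180:312],None,fx=3,fy=3,interpolation=2)
o=np.zeros((480,345+396,3),np.uint8);o[:,:345]=a;o[:255,345:]=b; cv2.imwrite("pics/crop.png",o[:,:,::-1])
E
```

```text
red [] []
top [[262, 119], [302, 239], [237, 260], [199, 139]]
[262 119] [0.7034 0.0173 0.045 ]
[302 239] [ 0.4484 -0.0596  0.045 ]
[237 260] [0.4088 0.0718 0.045 ]
[199 139] [0.6619 0.1507 0.045 ]
rect ((556.007080078125, 45.13923645019531), (271.4371337890625, 140.54632568359375), 17.03196144104004)
side [[306, 230], [302, 249], [192, 261], [185, 213], [293, 207]]
top tan [([205, 130, 16, 5, 47], array([210.4, 131.3])), ([267, 130, 13, 36, 243], array([275.1, 141.9])), ([241, 143, 17, 13, 145], array([249. , 149.4])), ([220, 149, 17, 12, 143], array([228.1, 154.3])), ([249, 161, 11, 16, 144], array([253.9, 168.7])), ([205, 162, 7, 23, 60], array([206.9, 175.2])), ([227, 167, 17, 17, 143], array([235.1, 174.8])), ([205, 186, 10, 9, 47], array([208.8, 190.7]))]
side tan [([203, 226, 12, 16, 137], array([207.5, 233.4])), ([219, 226, 17, 14, 137], array([226.5, 232. ]))]
yel [([373, 171, 75, 74, 4318], array([410.2, 207.2]))]
yel [([248, 151, 50, 32, 540], array([271. , 163.5]))]
bowl circ ((508.9124450683594, -278.9176330566406), 75.27818298339844) ((508.4173583984375, -278.5747985839844), (148.98500061035156, 147.6592254638672), 69.3813247680664)
```

View pics/crop.png

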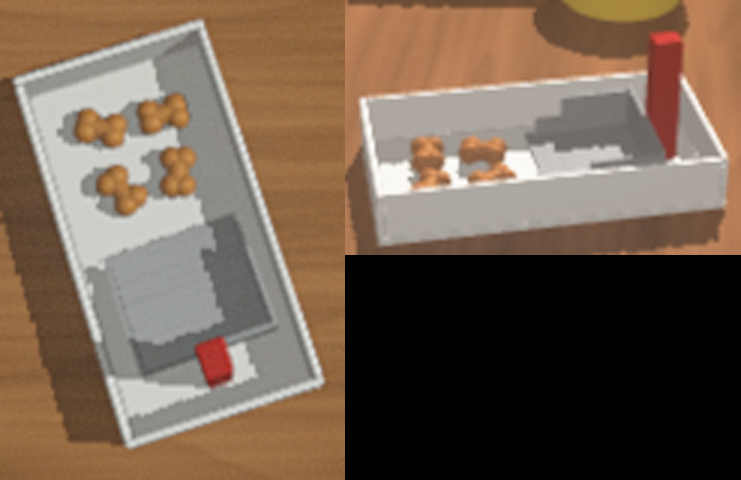

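The crop confirms the four tan bones, with crop pixels (100,127), (163,112), (178,172) and (122,190). The scoop's mouth faces them. Its red post top is at crop (212,347) in the top view and (665,37) in the side view. The tub measures 271 x 140.5 mm with yaw 17.0°, which matches the text.

```bash
python3 - <<'E'
from h import *
np.set_printoptions(precision=4,suppress=True)
t,s=shot("top"),shot("side")
for d,roi in((t,(240,210,290,250)),(s,(275,180,312,240))):
    m=mask(d,(0,150,50),(5,255,255),roi)|mask(d,(172,150,50),(180,255,255),roi)
    print(blobs(m)); c=max(cv2.findContours(m,0,2)[0],key=cv2.contourArea); print(cv2.minAreaRect(c))
    V=d["img"][:,:,0]*(m>0); b=max(blobs(m),key=lambda q:q[0][4])[0]; print(V[b[1]:b[1]+b[3],b[0]:b[0]+b[2]])
print(tri(t,(265.8,227.5),s,(286.7,192.3)))
yaw=np.radians(17.03)
X=np.array([np.cos(yaw),np.sin(yaw),0]);Y=np.array([-X[1],X[0],0]);C=np.array([.556,.0451,0])
def c2t(p): return (195+p[0]/3,112+p[1]/3)
for p,z in(((107,258),.0075),((236,215),.025),((145,375),.043),((275,325),.043)):
    w=plane(t,c2t(p),z); print("pan",w,[(w-C)@X,(w-C)@Y])
for p,q in(((249,149.4),(207.5,231)),((228.1,154.3),(226.5,229.5))): 
    w=plane(t,p,.014);print("bisc",w,[(w-C)@X,(w-C)@Y])
for p in((253.9,168.7),(235.1,174.8)):
    w=plane(t,p,.014);print("bisc",w,[(w-C)@X,(w-C)@Y])
T=R.from_quat(env.observe()["tool_rot"]).as_matrix();print(T)
w=tri(t,(228.1,154.3),s,(207.5,233.4)),tri(t,(249,149.4),s,(207.5,233.4)),tri(t,(235,174.8),s,(226.5,232)),tri(t,(249,149.4),s,(226.5,232));print(w)
# bowl height: rim nearest extents in side
m=mask(s,(22,120,60),(35,255,255)); b=max(blobs(m,100),key=lambda q:q[0][4]); print(b)
E
```

```text
[([260, 225, 12, 16, 124], array([266.1, 231.9]))]
((266.3793029785156, 231.94827270507812), (13.92715072631836, 9.284767150878906), 68.19859313964844)
[[  0   0   0   0   0 135 154 164 175   0   0   0]
 [  0   0   0 152 160 167 173 175 176 176   0   0]
 [  0 157 164 174 176 173 172 173 173 176   0   0]
 [128 168 171 171 170 171 171 172 173 174   0   0]
 [  0 156 175 173 169 173 173 172 172 174   0   0]
 [  0 141 174 172 171 172 173 172 171 172 178   0]
 [  0 126 163 173 171 171 173 171 173 173 176   0]
 [  0   0 152 175 173 173 173 173 173 173 173   0]
 [  0   0 138 173 174 174 176 173 174 175 174 175]
 [  0   0   0 164 173 174 171 174 173 174 174 177]
 [  0   0   0 151 174 172 173 175 174 175 176 168]
 [  0   0   0 138 173 175 176 176 170 160 159 145]
 [  0   0   0   0 166 172 163 155 149 126 119 120]
 [  0   0   0   0 137 150 128 117 119 119 123   0]
 [  0   0   0   0   0 118 116 119   0   0   0   0]
 [  0   0   0   0   0 117   0   0   0   0   0   0]]
[([281, 190, 11, 42, 346], array([286. , 207.7]))]
((286.0, 210.5), (41.0, 10.0), 90.0)
[[  0   0   0   0   0   0   0 157 157   0  
[... 2476 characters left out ...]
13)]
bisc [0.6359 0.0925 0.014 ] [np.float64(0.09032271938064171), np.float64(0.02195794471412082)]
bisc [0.6028 0.0369 0.014 ] [np.float64(0.04234843227301928), np.float64(-0.021573854091763003)]
bisc [0.5901 0.0775 0.014 ] [np.float64(0.042121926174120895), np.float64(0.021010160505368865)]
[[ 0.2317 -0.0002 -0.9728]
 [ 0.9728 -0.0005  0.2317]
 [-0.0005 -1.      0.0001]]
((array([0.6339, 0.0905, 0.0353]), np.float64(0.007331534700652864)), (array([0.6467, 0.0474, 0.0071]), np.float64(0.002455167693779171)), (array([0.5907, 0.0762, 0.0329]), np.float64(0.009264403876256806)), (array([0.6207, 0.0475, 0.0213]), np.float64(0.04483763886109121)))
([248, 151, 50, 28, 519], array([271.5, 162.8]))
```

The post top triangulates to about (0.46, 0.012) at z ≈ 0.114, and 0.115 is expected. The yellow bowl is at (0.509, -0.279) with rim radius 75 mm, as given. Next is the transit: about -0.457 m along tool x and -0.441 m along tool z, with a -31° yaw. I start with three legs.

```bash

python3 -m jog '{"claw":[1,1,1,1,1,1,1,1,1,1],"delta_pos":[[-0.1,0,-0.1],[-0.2,0,-0.2],[-0.3,0,-0.3],[-0.4,0,-0.4],[-0.5,0,-0.5],[-0.6,0,-0.6],[-0.7,0,-0.7],[-0.8,0,-0.8],[-0.9,0,-0.9],[-1,0,-1]],"dr":[[0,0,0],[0,0,0],[0,0,0],[0,0,0],[0,0,0],[0,0,0],[0,0,0],[0,0,0],[0,0,0],[0,0,0]]}'
python3 -m jog '{"claw":[1,1,1,1,1,1,1,1,1,1],"delta_pos":[[-0.1,0,-0.1],[-0.2,0,-0.2],[-0.3,0,-0.3],[-0.4,0,-0.4],[-0.5,0,-0.5],[-0.6,0,-0.6],[-0.7,0,-0.7],[-0.8,0,-0.8],[-0.9,0,-0.9],[-1,0,-1]],"dr":[[0,0,0],[0,0,0],[0,0,0],[0,0,0],[0,0,0],[0,0,0],[0,0,0],[0,0,0],[0,0,0],[0,0,0]]}'
python3 -m jog '{"claw":[0.5,0.5,0.5,0.5,0.5,0.5,0.5,0.5,0.5,0.5],"delta_pos":[[-0.1,0,-0.1],[-0.2,0,-0.2],[-0.3,0,-0.3],[-0.4,0,-0.4],[-0.5,0,-0.5],[-0.6,0,-0.6],[-0.7,0,-0.7],[-0.8,0,-0.8],[-0.9,0,-0.9],[-1,0,-0.9]],"dr":[[0,-0.1,0],[0,-0.2,0],[0,-0.3,0],[0,-0.4,0],[0,-0.5,0],[0,-0.6,0],[0,-0.7,0],[0,-0.7,0],[0,-0.7,0],[0,-0.7,0]]}'
python3 - <<'E'
from h import *
np.set_printoptions(precision=4,suppress=True)
s=env.observe();print(s["q"].round(3) if hasattr(s["q"],"round") else s["q"])
w=shot("wrist");cv2.imwrite("pics/w1.png",w["img"][:,:,::-1]);print(R.from_quat(s["tool_rot"]).as_matrix())
print(proj(w,np.array([.456,.0124,.115])))
np.save("w1.npy",dict(T=w["T"],fx=w["fx"],fy=w["fy"],cx=w["cx"],cy=w["cy"]),allow_pickle=True)
E
```

```text
t: 1.55
tcp_pos: [0.2227, 0.4138, 0.2146]
tool_rot: [0.555, 0.438, -0.438, -0.555]
ft_force: [0.0, 0.2, 0.3]
finger_gap: 0.0915
t: 2.8
tcp_pos: [0.3115, 0.2693, 0.2146]
tool_rot: [0.555, 0.438, -0.438, -0.555]
ft_force: [0.4, -0.6, -0.0]
finger_gap: 0.0917
t: 4.05
tcp_pos: [0.3885, 0.1275, 0.2146]
tool_rot: [-0.415, -0.572, 0.572, 0.415]
ft_force: [-0.8, 1.5, 0.2]
finger_gap: 0.0691
[ 0.019 -0.3    2.031 -0.     1.411 -1.867]
[[-0.3102 -0.0002 -0.9507]
 [ 0.9507 -0.     -0.3102]
 [ 0.0001 -1.      0.0002]]
[127.8643 215.6815]
```

View pics/w1.png

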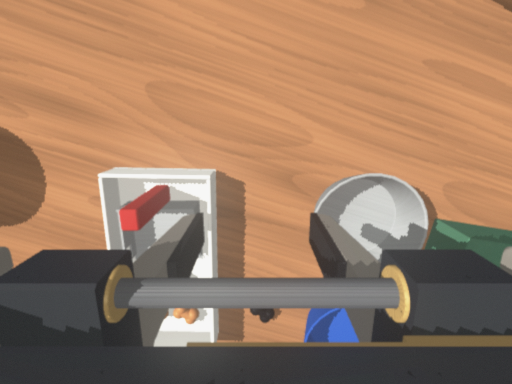

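In the wrist picture the post's top face is at (134,218). Its predicted spot was (128,216), so they agree to about 5 mm. I cross-check it against the top view.

```bash
python3 - <<'E'
from h import *
np.set_printoptions(precision=4,suppress=True)
t=shot("top"); w=np.load("w1.npy",allow_pickle=True).item(); im=cv2.imread("pics/w1.png")[:,:,::-1]
m=mask(dict(img=np.ascontiguousarray(im)),(0,180,60),(6,255,255),(110,175,180,240))
V=im[:,:,0]*(m>0); print(V[200:234:2,116:154:2])
top=((V>165)*255).astype(np.uint8); c=max(cv2.findContours(top,0,2)[0],key=cv2.contourArea); r=cv2.minAreaRect(c); print(r)
p=r[0]
print("w",plane(w,p,.115),"t",plane(t,(265.8,230.8),.115),tri(w,p,t,(265.8,230.8)))
B=cv2.boxPoints(r);Q=np.array([plane(w,b,.115)[:2] for b in B]);E=np.roll(Q,-1,0)-Q
print("sides",np.linalg.norm(E,axis=1),np.degrees(np.arctan2(E[:,1],E[:,0])))
o=env.observe();T=R.from_quat(o["tool_rot"]).as_matrix()
print("d tool /.12:",T.T@(np.r_[plane(w,p,.115)[:2],.061]-o["tcp_pos"])/.12)
E
```

```text
[[0 0 0 0 0 0 0 0 0 0 0 0 0 0 0 0 0 0 0]
 [0 0 0 0 0 0 0 0 0 0 0 0 0 0 0 0 0 0 0]
 [0 0 0 0 0 0 0 0 0 0 0 0 0 0 0 0 0 0 0]
 [0 0 0 0 0 0 0 0 0 0 0 0 0 0 0 0 0 0 0]
 [0 0 0 0 0 0 0 0 0 0 0 0 0 0 0 0 0 0 0]
 [0 0 0 0 0 0 0 0 0 0 0 0 0 0 0 0 0 0 0]
 [0 0 0 0 0 0 0 0 0 0 0 0 0 0 0 0 0 0 0]
 [0 0 0 0 0 0 0 0 0 0 0 0 0 0 0 0 0 0 0]
 [0 0 0 0 0 0 0 0 0 0 0 0 0 0 0 0 0 0 0]
 [0 0 0 0 0 0 0 0 0 0 0 0 0 0 0 0 0 0 0]
 [0 0 0 0 0 0 0 0 0 0 0 0 0 0 0 0 0 0 0]
 [0 0 0 0 0 0 0 0 0 0 0 0 0 0 0 0 0 0 0]
 [0 0 0 0 0 0 0 0 0 0 0 0 0 0 0 0 0 0 0]
 [0 0 0 0 0 0 0 0 0 0 0 0 0 0 0 0 0 0 0]
 [0 0 0 0 0 0 0 0 0 0 0 0 0 0 0 0 0 0 0]
 [0 0 0 0 0 0 0 0 0 0 0 0 0 0 0 0 0 0 0]
 [0 0 0 0 0 0 0 0 0 0 0 0 0 0 0 0 0 0 0]]Traceback (most recent call last):
  File "<stdin>", line 6, in <module>
ValueError: max() iterable argument is empty
```

```bash
python3 - <<'E'
from h import *
np.set_printoptions(precision=4,suppress=True)
t=shot("top"); w=np.load("w1.npy",allow_pickle=True).item(); im=np.ascontiguousarray(cv2.imread("pics/w1.png")[:,:,::-1])
roi=(110,175,180,240);d=dict(img=im)
m=mask(d,(0,180,60),(6,255,255),roi)|mask(d,(168,150,60),(180,255,255),roi)
V=im[:,:,0]*(m>0); print(blobs(m)); v=V[V>0]; th,top=cv2.threshold(v.reshape(1,-1),0,255,cv2.THRESH_OTSU); print(th,np.percentile(v,[5,25,50,75,95]))
top=((V>th)*255).astype(np.uint8); c=max(cv2.findContours(top,0,2)[0],key=cv2.contourArea); r=cv2.minAreaRect(c); print(r)
p=r[0]
print("w",plane(w,p,.115),"t",plane(t,(265.8,230.8),.115),tri(w,p,t,(265.8,230.8)))
Q=np.array([plane(w,b,.115)[:2] for b in cv2.boxPoints(r)]);E=np.roll(Q,-1,0)-Q
print("sides",np.linalg.norm(E,axis=1),np.degrees(np.arctan2(E[:,1],E[:,0])))
o=env.observe();T=R.from_quat(o["tool_rot"]).as_matrix()
print("d tool /.12:",T.T@(np.r_[plane(w,p,.115)[:2],.061]-o["tcp_pos"])/.12)
E
```

```text
[]Traceback (most recent call last):
  File "<stdin>", line 6, in <module>
    return _quantile_unchecked(
        a, q, axis, out, overwrite_input, method, keepdims, weights)
    return _ureduce(a,
                    func=_quantile_ureduce_func,
    ...<5 lines>...
                    overwrite_input=overwrite_input,
                    method=method)
    r = func(a, **kwargs)
    result = _quantile(arr,
                       quantiles=q,
    ...<2 lines>...
                       out=out,
                       weights=wgt)
    previous = arr[previous_indexes]
               ~~~^^^^^^^^^^^^^^^^^^
IndexError: index 0 is out of bounds for axis 0 with size 0
```

```bash
python3 - <<'E'
from h import *
np.set_printoptions(precision=4,suppress=True)
t=shot("top"); w=np.load("w1.npy",allow_pickle=True).item(); im=np.ascontiguousarray(cv2.imread("pics/w1.png")[:,:,::-1])
print(im[218,134],im[200,155],cv2.cvtColor(im,cv2.COLOR_RGB2HSV)[218,134])
I=im.astype(int);m=((I[:,:,0]-np.maximum(I[:,:,1],I[:,:,2])>70)&(abs(I[:,:,1]-I[:,:,2])<30));k=np.zeros_like(m);k[175:240,110:180]=1
V=np.where(m&k,im[:,:,0],0).astype(np.uint8); v=V[V>0]; th,_=cv2.threshold(v.reshape(1,-1),0,255,cv2.THRESH_OTSU); print(th,v.size,np.percentile(v,[5,25,50,75,95]))
top=((V>th)*255).astype(np.uint8); c=max(cv2.findContours(top,0,2)[0],key=cv2.contourArea); r=cv2.minAreaRect(c); print(r)
p=r[0]
print("w",plane(w,p,.115),"t",plane(t,(265.8,230.8),.115),tri(w,p,t,(265.8,230.8)))
Q=np.array([plane(w,b,.115)[:2] for b in cv2.boxPoints(r)]);E=np.roll(Q,-1,0)-Q
print("sides",np.linalg.norm(E,axis=1),np.degrees(np.arctan2(E[:,1],E[:,0])))
o=env.observe();T=R.from_quat(o["tool_rot"]).as_matrix()
print("d tool /.12:",T.T@(np.r_[plane(w,p,.115)[:2],.061]-o["tcp_pos"])/.12)
E
```

```text
[224  84  79] [127  76  71] [  1 165 224]
195.0 689 [155.4 167.  186.  226.  229. ]
((127.5, 219.0), (20.0, 17.0), 90.0)
w [0.4597 0.0128 0.115 ] t [0.4609 0.0126 0.115 ] (array([0.4609, 0.0123, 0.1131]), np.float64(0.0006262719450686585))
sides [0.0173 0.0219 0.0176 0.022 ] [ 108.0416   11.886   -71.9602 -168.9771]
d tool /.12: [-1.1022  1.28   -0.2678]
```

The post centre is at (0.460, 0.0125) with its top at 0.113. The two views agree to 0.6 mm, and the post's yaw is 18°, which matches the tool. I go over it, descend and close.

```bash

python3 -m jog '{"claw":[0.4,0.4,0.4,0.4,0.4,0.4,0.4,0.4,0.4,0.4],"delta_pos":[[-0.11,0.05,-0.03],[-0.22,0.1,-0.06],[-0.33,0.15,-0.09],[-0.44,0.2,-0.12],[-0.55,0.25,-0.15],[-0.66,0.3,-0.18],[-0.77,0.35,-0.21],[-0.88,0.4,-0.24],[-1,0.45,-0.27],[-1,0.45,-0.27]],"dr":[[0,0,0],[0,0,0],[0,0,0],[0,0,0],[0,0,0],[0,0,0],[0,0,0],[0,0,0],[0,0,0],[0,0,0]]}'
python3 -m jog '{"claw":[0.4,0.4,0.4,0.4,0.4,0.4,0.4,-1,-1,-1],"delta_pos":[[-0.1,0.1,0],[-0.1,0.25,0],[-0.1,0.4,0],[-0.1,0.55,0],[-0.1,0.7,0],[-0.1,0.83,0],[-0.1,0.83,0],[-0.1,0.83,0],[-0.1,0.83,0],[-0.1,0.83,0]],"dr":[[0,0,0],[0,0,0],[0,0,0],[0,0,0],[0,0,0],[0,0,0],[0,0,0],[0,0,0],[0,0,0],[0,0,0]]}'
python3 - <<'E'
from h import *
s=env.observe(); print(np.round(s["q"],2),np.round(s["tcp_pos"],4),s["finger_gap"],np.round(s["ft_force"],1))
E
```

```text
t: 5.5
tcp_pos: [0.4565, 0.0238, 0.16]
tool_rot: [-0.415, -0.572, 0.572, 0.416]
ft_force: [-0.1, -0.4, -0.1]
finger_gap: 0.0647
t: 6.75
tcp_pos: [0.4606, 0.013, 0.0616]
tool_rot: [0.415, 0.573, -0.572, -0.415]
ft_force: [-1.0, 0.0, 0.2]
finger_gap: 0.0363
[-0.23  0.05  2.04 -0.    1.05 -2.12] [0.4606 0.013  0.0616] 0.03627603190658788 [-1.   0.   0.2]
```

```bash

python3 -m jog '{"claw":[-1,-1,-1,-1,-1,-1,-1,-1,-1,-1],"delta_pos":[[0,0,0],[0,0,0],[0,0,0],[0,0.01,0],[0,0.01,-0.1],[0,0.01,-0.2],[0,0.01,-0.3],[0,0.01,-0.4],[0,0.01,-0.5],[0,0.01,-0.6]],"dr":[[0,0,0],[0,0,0],[0,0,0],[0,0.02,0],[0,0.02,0],[0,0.02,0],[0,0.02,0],[0,0.02,0],[0,0.02,0],[0,0.02,0]]}'
python3 - <<'E'
from h import *
t=shot("top"); w=shot("wrist"); a=cv2.resize(t["img"][112:272,185:335],None,fx=2.4,fy=2.4,interpolation=2)
cv2.imwrite("pics/p1.png",np.hstack([a,w["img"][:,:420]])[:,:,::-1])
E
```

```text
t: 8.0
tcp_pos: [0.529, 0.0351, 0.0611]
tool_rot: [-0.42, -0.569, 0.57, 0.42]
ft_force: [-6.5, -2.9, 11.2]
finger_gap: 0.0202
```

View pics/p1.png

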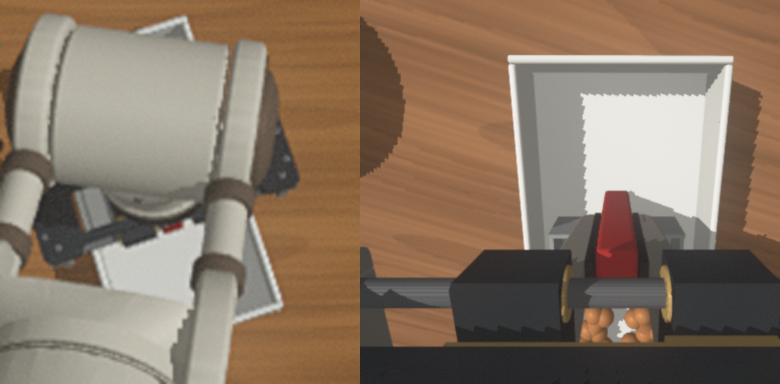

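The grip holds with a 20.2 mm gap, and two biscuits show ahead of the pan at (597,322) and (638,325). I push on slowly towards the end wall.

```bash

python3 -m jog '{"claw":[-1,-1,-1,-1,-1,-1,-1,-1,-1,-1],"delta_pos":[[0,0,-0.04],[0,0,-0.08],[0,0,-0.12],[0,0,-0.16],[0,0,-0.2],[0,0,-0.24],[0,0,-0.28],[0,0,-0.32],[0,0,-0.36],[0,0,-0.38]],"dr":[[0,0,0],[0,0,0],[0,0,0],[0,0,0],[0,0,0],[0,0,0],[0,0,0],[0,0,0],[0,0,0],[0,0,0]]}'
python3 - <<'E'
from h import *
s=env.observe();T=R.from_quat(s["tool_rot"]).as_matrix();y=np.radians(17.03);d=s["tcp_pos"]-np.array([.556,.0451,0])
print("lip x tub",d[0]*np.cos(y)+d[1]*np.sin(y)+.102,"y",-d[0]*np.sin(y)+d[1]*np.cos(y),"yaw",np.degrees(np.arctan2(-T[1,2],-T[0,2])),s["torque"])
t=shot("side"); w=shot("wrist"); a=cv2.resize(t["img"][165:275,170:320],None,fx=2.4,fy=2.4,interpolation=2); b=w["img"][:,:420]
o=np.zeros((384,360+420,3),np.uint8);o[:264,:360]=a;o[:,360:]=b
cv2.imwrite("pics/p2.png",o[:,:,::-1])
E
```

```text
t: 9.35
tcp_pos: [0.5721, 0.0485, 0.0611]
tool_rot: [-0.419, -0.569, 0.57, 0.42]
ft_force: [-5.9, -2.4, 10.3]
finger_gap: 0.0198
lip x tub 0.11839815634785421 y -0.0014376237059928413 yaw 17.2100245118128 [0.04421555 0.87327976 0.0248111 ]
```

View pics/p2.png

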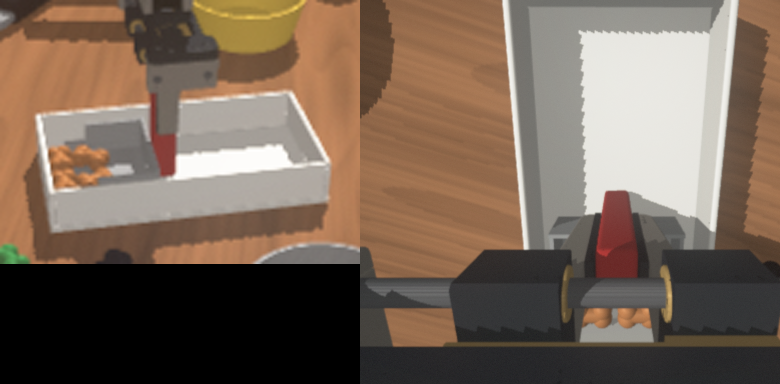

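The side view shows the biscuits packed at the mouth against the end wall, at crop (55-105,165), and the lip is about 11 mm short of the wall. I finish the push, then tip the mouth up about the heel.

```bash

python3 -m jog '{"claw":[-1,-1,-1,-1,-1,-1,-1,-1,-1,-1],"delta_pos":[[0,0,-0.03],[0,0,-0.06],[0,0,-0.09],[0,0,-0.09],[0,0,-0.09],[0,-0.01,-0.07],[0,-0.01,-0.05],[0,-0.02,-0.03],[0,-0.02,-0.01],[0,-0.02,0.01]],"dr":[[0,0,0],[0,0,0],[0,0,0],[0,0,0],[0,0,0],[-0.09,0,0],[-0.18,0,0],[-0.27,0,0],[-0.36,0,0],[-0.45,0,0]]}'
python3 - <<'E'
from h import *
s=env.observe();T=R.from_quat(s["tool_rot"]).as_matrix();print(T.round(3),s["ft_force"],s["torque"])
t=shot("side"); w=shot("wrist"); a=cv2.resize(t["img"][165:275,170:320],None,fx=2.4,fy=2.4,interpolation=2); b=w["img"][:,:420]
o=np.zeros((384,360+420,3),np.uint8);o[:264,:360]=a;o[:,360:]=b
cv2.imwrite("pics/p3.png",o[:,:,::-1])
E
```

```text
t: 10.7
tcp_pos: [0.5702, 0.0487, 0.0617]
tool_rot: [0.487, 0.661, -0.46, -0.339]
ft_force: [-0.5, 1.0, -2.5]
finger_gap: 0.0199
[[-0.296  0.331 -0.896]
 [ 0.955  0.103 -0.277]
 [ 0.    -0.938 -0.347]] [-0.47748276  1.01151265 -2.54172228] [-0.08440575  0.38463079 -0.00621378]
```

View pics/p3.png

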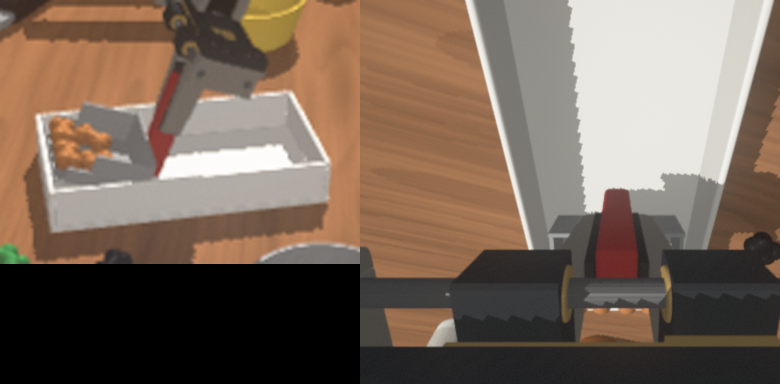

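The side view shows the biscuits lifted in the pan at crop (80,140), still near the mouth. The post sits unchanged in the grip. I tip back another 11° so they slide in, and lift.

```bash

python3 -m jog '{"claw":[-1,-1,-1,-1,-1,-1,-1,-1,-1,-1],"delta_pos":[[0,0,0.02],[0,-0.02,0.04],[0,-0.05,0.05],[0,-0.1,0.04],[0,-0.2,0.0],[0,-0.32,-0.04],[0,-0.44,-0.09],[0,-0.56,-0.14],[0,-0.68,-0.19],[0,-0.78,-0.23]],"dr":[[-0.06,0,0],[-0.12,0,0],[-0.18,0,0],[-0.25,0,0],[-0.25,0,0],[-0.25,0,0],[-0.25,0,0],[-0.25,0,0],[-0.25,0,0],[-0.25,0,0]]}'
cat > pour.py <<'E'
from h import *
np.set_printoptions(precision=2,suppress=True)
LIP=np.array([.102,0,-.056])
def pose(h,p,lip):  # heading deg, pitch (mouth down +) deg, lip point -> tool R, tcp
    S=R.from_euler("ZY",[h,p],degrees=True).as_matrix()
    return np.c_[S[:,1],-S[:,2],-S[:,0]], lip-S@LIP
def delta(T0,p0,T1,p1):
    return T0.T@(p1-p0)/.12, R.from_matrix(T0.T@T1).as_rotvec()/(np.pi/4)
def now():
    s=env.observe(); return R.from_quat(s["tool_rot"]).as_matrix(),np.array(s["tcp_pos"])
def info():
    T,p=now(); S=np.c_[-T[:,2],T[:,0],-T[:,1]]; print("lip",p+S@LIP,"tcp",p,"heading",np.degrees(np.arctan2(S[1,0],S[0,0])),"pitch",-np.degrees(np.arcsin(S[2,0])))
E
python3 - <<'E'
from pour import *
info(); T,p=now(); B=np.array([.509,-.279]); h=-29
u=np.array([np.cos(np.radians(h)),np.sin(np.radians(h))])
lip=np.r_[B-.03*u,.13]; T1,p1=pose(h,-30,lip); print(p1,*delta(T,p,T1,p1))
t=shot("side"); tt=shot("top"); a=cv2.resize(t["img"][130:270,150:330],None,fx=2.2,fy=2.2,interpolation=2); b=cv2.resize(tt["img"][90:270,170:360],None,fx=2,fy=2,interpolation=2)
o=np.zeros((384,396+380,3),np.uint8);o[:308,:396]=a;o[:360,396:]=b
cv2.imwrite("pics/p4.png",o[:,:,::-1])
E
```

```text
t: 12.05
tcp_pos: [0.565, 0.0467, 0.1609]
tool_rot: [0.518, 0.702, -0.393, -0.29]
ft_force: [-0.3, 0.0, -1.7]
finger_gap: 0.0201
lip [0.68 0.08 0.17] tcp [0.57 0.05 0.16] heading 17.22429258144494 pitch -31.528867492865263
[ 0.38 -0.21  0.13] [-1.57 -0.86  1.93] [0.03 0.88 0.52]
```

View pics/p4.png

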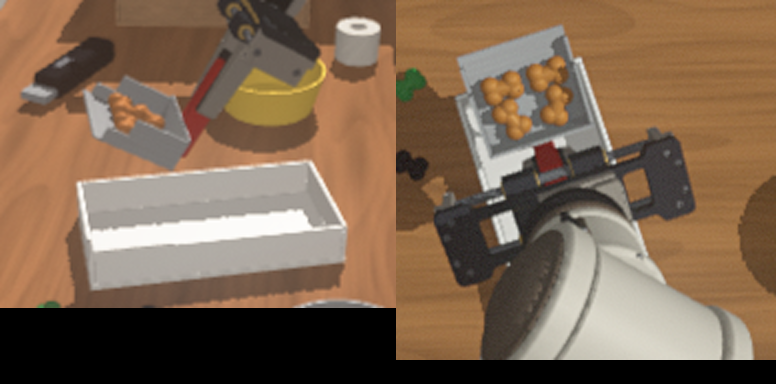

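All four biscuits sit in the tilted pan and the tub is empty. I carry it to the yellow bowl in two calls.

```bash

python3 -m jog '{"claw":[-1,-1,-1,-1,-1,-1,-1,-1,-1,-1],"delta_pos":[[-0.08,-0.04,0.1],[-0.16,-0.09,0.2],[-0.24,-0.13,0.3],[-0.32,-0.17,0.4],[-0.4,-0.22,0.5],[-0.48,-0.26,0.6],[-0.56,-0.31,0.7],[-0.65,-0.35,0.8],[-0.73,-0.4,0.9],[-0.8,-0.44,0.98]],"dr":[[0,0.08,0.05],[0,0.17,0.1],[0,0.26,0.15],[0,0.35,0.21],[0,0.44,0.26],[0,0.53,0.31],[0,0.62,0.36],[0,0.71,0.42],[0,0.8,0.47],[0,0.88,0.52]]}'
python3 - <<'E'
from pour import *
info(); T,p=now(); B=np.array([.509,-.279]); h=-29
u=np.array([np.cos(np.radians(h)),np.sin(np.radians(h))])
T1,p1=pose(h,-20,np.r_[B-.03*u,.11]); print(p1,*delta(T,p,T1,p1),now()[1]); print(np.round(env.observe()["q"],2))
E
```

```text
t: 13.4
tcp_pos: [0.47, -0.083, 0.1421]
tool_rot: [0.749, 0.445, -0.245, -0.426]
ft_force: [-0.2, -0.1, -2.6]
finger_gap: 0.0202
lip [ 0.57 -0.14  0.15] tcp [ 0.47 -0.08  0.14] heading -29.3723244258192 pitch -31.108695522763718
[ 0.38 -0.21  0.13] [-1.27  0.02  0.17] [ 0.25 -0.01  0.01] [ 0.47 -0.08  0.14]
[-0.4  -0.46  2.38 -0.07  0.67 -1.41]
```

```bash

python3 -m jog '{"claw":[-1,-1,-1,-1,-1,-1,-1,-1,-1,-1],"delta_pos":[[-0.1,0,0.02],[-0.2,0,0.04],[-0.3,0,0.06],[-0.4,0,0.08],[-0.5,0,0.1],[-0.6,0,0.12],[-0.7,0,0.14],[-0.8,0,0.16],[-0.9,0,0.17],[-1,0,0.17]],"dr":[[0,0,0],[0,0,0],[0,0,0],[0,0,0],[0,0,0],[0,0,0],[0,0,0],[0,0,0],[0,0,0],[0,0,0]]}'
python3 - <<'E'
from pour import *
info(); T,p=now(); B=np.array([.509,-.279]); h=-29.4
u=np.array([np.cos(np.radians(h)),np.sin(np.radians(h))])
for a,z in((-30,.13),(-20,.115),(-10,.10),(-2,.09),(5,.082),(10,.08)):
    T1,p1=pose(h,a,np.r_[B-.03*u,z]); print(a,p1,*delta(T,p,T1,p1))
T,p=T1,p1
for a in(15,20,25,30,35,40,45,50,55):
    T1,p1=pose(h,a,np.r_[B-.03*u,.08]); print(a,p1,*delta(T,p,T1,p1))
E
```

```text
t: 14.65
tcp_pos: [0.3974, -0.1793, 0.1303]
tool_rot: [0.748, 0.446, -0.246, -0.426]
ft_force: [0.2, 0.9, -2.1]
finger_gap: 0.0202
lip [ 0.5  -0.24  0.14] tcp [ 0.4  -0.18  0.13] heading -29.21032897940088 pitch -31.13228871326278
-30 [ 0.38 -0.21  0.13] [-0.27  0.02  0.01] [0.03 0.   0.02]
-20 [ 0.38 -0.21  0.13] [-0.27 -0.02 -0.02] [0.25 0.01 0.02]
-10 [ 0.39 -0.21  0.14] [-0.27 -0.03 -0.07] [0.47 0.01 0.02]
-2 [ 0.39 -0.21  0.14] [-0.27 -0.04 -0.14] [0.65 0.01 0.02]
5 [ 0.4  -0.22  0.15] [-0.27 -0.04 -0.21] [0.8  0.01 0.02]
10 [ 0.4  -0.22  0.15] [-0.27 -0.06 -0.28] [0.91 0.01 0.02]
15 [ 0.41 -0.22  0.16] [ 0.   -0.07 -0.04] [ 0.11 -0.    0.  ]
20 [ 0.42 -0.23  0.17] [ 0.   -0.14 -0.09] [ 0.22  0.   -0.  ]
25 [ 0.42 -0.23  0.17] [ 0.   -0.2  -0.15] [ 0.33 -0.   -0.  ]
30 [ 0.43 -0.23  0.18] [ 0.   -0.26 -0.21] [0.44 0.   0.  ]
35 [ 0.44 -0.24  0.18] [ 0.   -0.32 -0.28] [ 0.56 -0.   -0.  ]
40 [ 0.45 -0.24  0.19] [ 0.   -0.36 -0.35] [ 0.67 -0.    0.  ]
45 [ 0.45 -0.25  0.19] [ 0.   -0.4  -0.42] [ 0.78 -0.    0.  ]
50 [ 0.46 -0.25  0.19] [ 0.   -0.44 -0.5 ] [ 0.89  0.   -0.  ]
55 [ 0.47 -0.26  0.2 ] [ 0.   -0.46 -0.58] [ 1. -0.  0.]
```

```bash

python3 -m jog '{"claw":[-1,-1,-1,-1,-1,-1,-1,-1,-1,-1],"delta_pos":[[-0.07,0,0],[-0.14,0.01,0],[-0.2,0.01,0],[-0.27,0.01,0],[-0.27,0,0],[-0.27,-0.02,-0.02],[-0.27,-0.03,-0.07],[-0.27,-0.04,-0.14],[-0.27,-0.04,-0.21],[-0.27,-0.06,-0.28]],"dr":[[0,0,0],[0,0,0],[0,0,0],[0,0,0],[0.12,0,0],[0.25,0.01,0.02],[0.47,0.01,0.02],[0.65,0.01,0.02],[0.8,0.01,0.02],[0.91,0.01,0.02]]}'
python3 - <<'E'
from pour import *
info(); np.set_printoptions(precision=3); print(now()[1])
E
python3 -m jog '{"claw":[-1,-1,-1,-1,-1,-1,-1,-1,-1,-1],"delta_pos":[[0,-0.07,-0.04],[0,-0.14,-0.09],[0,-0.2,-0.15],[0,-0.26,-0.21],[0,-0.32,-0.28],[0,-0.36,-0.35],[0,-0.4,-0.42],[0,-0.44,-0.5],[0,-0.46,-0.58],[0,-0.46,-0.58]],"dr":[[0.11,0,0],[0.22,0,0],[0.33,0,0],[0.44,0,0],[0.56,0,0],[0.67,0,0],[0.78,0,0],[0.89,0,0],[1,0,0],[1,0,0]]}'
python3 - <<'E'
from pour import *
info()
t=shot("side"); tt=shot("top"); a=cv2.resize(t["img"][90:230,190:370],None,fx=2.2,fy=2.2,interpolation=2); b=cv2.resize(tt["img"][120:290,310:500],None,fx=2,fy=2,interpolation=2)
o=np.zeros((384,396+380,3),np.uint8);o[:308,:396]=a;o[:340,396:]=b
cv2.imwrite("pics/p5.png",o[:,:,::-1])
E
```

```text
t: 15.9
tcp_pos: [0.405, -0.2205, 0.1541]
tool_rot: [-0.556, -0.324, 0.387, 0.661]
ft_force: [0.9, -0.6, -1.2]
finger_gap: 0.0199
lip [ 0.48 -0.27  0.08] tcp [ 0.4  -0.22  0.15] heading -29.38770357757118 pitch 9.914755794520383
[ 0.405 -0.22   0.154]
t: 17.15
tcp_pos: [0.4722, -0.2584, 0.1936]
tool_rot: [-0.261, -0.152, 0.481, 0.823]
ft_force: [-0.6, -0.1, -0.3]
finger_gap: 0.02
lip [ 0.48 -0.26  0.08] tcp [ 0.47 -0.26  0.19] heading -29.454166277296263 pitch 54.894088903948344
```

View pics/p5.png

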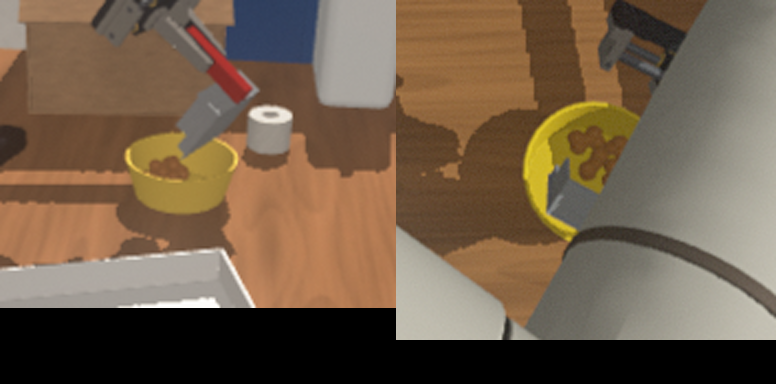

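The side view shows a heap of biscuits in the yellow bowl at crop (168,168), and the top view at (600,150). The pan is empty as far as I can see. I tip back and return to the tub.

```bash
python3 - <<'E'
from pour import *
T,p=now(); G=np.array([.508,.0305])
tgt=p+np.array([-.02,.06,.02]); T1,_=pose(-29.4,10,np.zeros(3)); print(*delta(T,p,T1,tgt))
# intermediate clearance: heel/lip heights along the straight path
for f in np.linspace(0,1,11):
    Tt,_=pose(-29.4,55-45*f,np.zeros(3)); S=np.c_[-Tt[:,2],Tt[:,0],-Tt[:,1]]; c=p+f*(tgt-p); print((c+S@LIP),(c+S@np.array([-.012,0,-.056]))[2])
E
```

```text
[0.35 0.22 0.36] [-0.99 -0.   -0.  ]
[ 0.48 -0.26  0.08] 0.17425316120292136
[ 0.49 -0.26  0.08] 0.1721827317722099
[ 0.49 -0.26  0.09] 0.170274825965472
[ 0.5  -0.26  0.09] 0.1685535373215168
[ 0.51 -0.26  0.1 ] 0.16704180882228822
[ 0.51 -0.26  0.1 ] 0.16576129144175233
[ 0.52 -0.25  0.11] 0.1647322106604428
[ 0.52 -0.25  0.12] 0.16397324176864803
[ 0.52 -0.25  0.13] 0.16350139472703615
[ 0.53 -0.25  0.13] 0.1633319092945913
[ 0.53 -0.24  0.14] 0.16347816107043156
```

```bash

python3 -m jog '{"claw":[-1,-1,-1,-1,-1,-1,-1,-1,-1,-1],"delta_pos":[[0.03,0.02,0.04],[0.07,0.04,0.07],[0.1,0.07,0.11],[0.14,0.09,0.14],[0.18,0.11,0.18],[0.21,0.13,0.22],[0.25,0.15,0.25],[0.28,0.18,0.29],[0.32,0.2,0.32],[0.35,0.22,0.36]],"dr":[[-0.1,0,0],[-0.2,0,0],[-0.3,0,0],[-0.4,0,0],[-0.5,0,0],[-0.6,0,0],[-0.7,0,0],[-0.8,0,0],[-0.9,0,0],[-1,0,0]]}'
python3 - <<'E'
from pour import *
info();T,p=now(); T1,_=pose(17.03,0,np.zeros(3)); print(*delta(T,p,T1,np.r_[.508,.0305,.14]))
t=shot("top"); m=mask(t,(22,120,60),(35,255,255)); print(blobs(m,100))
for n in("top","side"):
  d=shot(n); cv2.imwrite(f"pics/{n}_6.png",d["img"][:,:,::-1])
E
```

```text
t: 18.5
tcp_pos: [0.4519, -0.1984, 0.2184]
tool_rot: [-0.559, -0.326, 0.385, 0.658]
ft_force: [0.2, -0.3, -1.0]
finger_gap: 0.0202
lip [ 0.53 -0.24  0.15] tcp [ 0.45 -0.2   0.22] heading -29.415065335277127 pitch 9.384819970660844
[1.89 0.73 0.42] [-0.2  -1.03  0.08]
[([402, 171, 27, 13, 170], array([417. , 175.8]))]
```

```bash

python3 -m jog '{"claw":[-1,-1,-1,-1,-1,-1,-1,-1,-1,-1],"delta_pos":[[0.1,0.02,0.02],[0.2,0.04,0.05],[0.3,0.06,0.07],[0.4,0.08,0.09],[0.5,0.1,0.11],[0.6,0.12,0.14],[0.7,0.14,0.16],[0.8,0.16,0.18],[0.9,0.18,0.2],[1,0.2,0.22]],"dr":[[-0.02,-0.1,0.01],[-0.04,-0.2,0.02],[-0.06,-0.3,0.03],[-0.08,-0.4,0.03],[-0.1,-0.5,0.04],[-0.12,-0.6,0.05],[-0.14,-0.7,0.06],[-0.16,-0.8,0.07],[-0.18,-0.9,0.07],[-0.2,-1,0.08]]}'
python3 - <<'E'
from pour import *
info();T,p=now(); T1,_=pose(17.03,0,np.zeros(3)); print(*delta(T,p,T1,np.r_[.508,.0305,.125]))
E
```

```text
t: 19.9
tcp_pos: [0.4851, -0.0795, 0.1976]
tool_rot: [-0.425, -0.564, 0.564, 0.428]
ft_force: [1.0, -0.5, -1.5]
finger_gap: 0.0198
lip [ 0.58 -0.05  0.14] tcp [ 0.49 -0.08  0.2 ] heading 15.830201748570335 pitch 0.19987814916885122
[ 0.83  0.61 -0.44] [-0.   -0.03  0.  ]
```

```bash

python3 -m jog '{"claw":[-1,-1,-1,-1,-1,-1,-1,-1,-1,-1],"delta_pos":[[0.1,0.05,-0.05],[0.2,0.1,-0.1],[0.3,0.15,-0.15],[0.4,0.2,-0.2],[0.5,0.25,-0.27],[0.6,0.3,-0.33],[0.7,0.4,-0.38],[0.78,0.48,-0.42],[0.83,0.55,-0.44],[0.83,0.61,-0.44]],"dr":[[0,-0.01,0],[0,-0.02,0],[0,-0.03,0],[0,-0.03,0],[0,-0.03,0],[0,-0.03,0],[0,-0.03,0],[0,-0.03,0],[0,-0.03,0],[0,-0.03,0]]}'
python3 - <<'E'
from pour import *
info();T,p=now(); T1,_=pose(17.03,0,np.zeros(3)); print(*delta(T,p,T1,np.r_[.508,.0305,.0615]))
t=shot("top"); s=shot("side")
m=mask(t,(22,120,60),(35,255,255)); c=max(cv2.findContours(m,0,1)[0],key=cv2.contourArea);P=np.array([plane(t,q[0],.055)[:2] for q in c],np.float32); print("bowl",cv2.minEnclosingCircle(P*1000))
a=cv2.resize(s["img"][140:260,180:320],None,fx=2.5,fy=2.5,interpolation=2); b=cv2.resize(t["img"][110:280,200:460],None,fx=1.6,fy=1.6,interpolation=2)
o=np.zeros((300,350+416,3),np.uint8);o[:300,:350]=a;o[:272,350:]=b
cv2.imwrite("pics/p6.png",o[:,:,::-1])
E
```

```text
t: 21.15
tcp_pos: [0.5083, 0.0311, 0.1238]
tool_rot: [-0.418, -0.568, 0.569, 0.422]
ft_force: [-0.5, -0.4, -1.6]
finger_gap: 0.02
lip [0.61 0.06 0.07] tcp [0.51 0.03 0.12] heading 17.09311335017477 pitch 0.22312442316601885
[-0.01  0.52  0.  ] [-0.  0.  0.]
bowl ((508.8280944824219, -278.71533203125), 75.1637191772461)
```

View pics/p6.png

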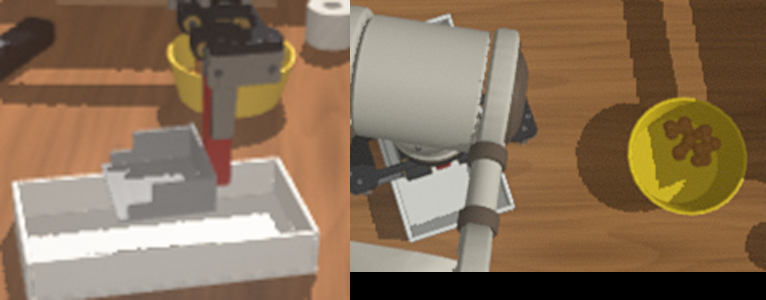

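The bowl has not moved: (0.5088, -0.2787) now against (0.5089, -0.2789) before. The biscuits are in it at crop (693,142), and the empty scoop is level over the tub. I lower it, release and retreat.

```bash

python3 -m jog '{"claw":[-1,-1,-1,-1,-1,-1,-1,-1,-1,-1],"delta_pos":[[0,0.08,0],[0,0.16,0],[0,0.24,0],[0,0.32,0],[0,0.4,0],[0,0.45,0],[0,0.48,0],[0,0.5,0],[0,0.51,0],[0,0.52,0]],"dr":[[0,0,0],[0,0,0],[0,0,0],[0,0,0],[0,0,0],[0,0,0],[0,0,0],[0,0,0],[0,0,0],[0,0,0]]}'
python3 -m jog '{"claw":[0.1,0.1,0.1,0.1,0.1,0.1,0.1,0.1,0.1,0.1],"delta_pos":[[0,0,0],[0,0,0],[0,0,0],[0,0,0],[0,0,0],[0,0,0],[0,-0.1,0],[0,-0.25,0],[0,-0.4,0],[0,-0.6,0]],"dr":[[0,0,0],[0,0,0],[0,0,0],[0,0,0],[0,0,0],[0,0,0],[0,0,0],[0,0,0],[0,0,0],[0,0,0]]}'
python3 -m jog '{"claw":[0.1,0.1,0.1,0.1,0.1,0.1,0.1,0.1,0.1,0.1],"delta_pos":[[0,-0.15,0],[0,-0.3,0],[0,-0.45,0],[0.1,-0.5,0],[0.25,-0.55,0],[0.4,-0.6,0],[0.55,-0.65,0.1],[0.7,-0.7,0.2],[0.85,-0.7,0.3],[1,-0.7,0.4]],"dr":[[0,0,0],[0,0,0],[0,0,0],[0,0,0],[0,0,0],[0,0,0],[0,0,0],[0,0,0],[0,0,0],[0,0,0]]}'
python3 - <<'E'
from h import *
t=shot("top"); s=shot("side")
tan=mask(t,(5,120,60),(20,255,255),(375,172,447,243)); 
m=mask(t,(22,120,60),(35,255,255)); c=max(cv2.findContours(m,0,1)[0],key=cv2.contourArea);P=np.array([plane(t,q[0],.055)[:2] for q in c],np.float32); print("bowl",cv2.minEnclosingCircle(P*1000),"tan",blobs(tan))
a=cv2.resize(s["img"][140:260,180:320],None,fx=2.5,fy=2.5,interpolation=2); b=cv2.resize(t["img"][165:255,365:455],None,fx=4,fy=4,interpolation=2)
o=np.zeros((560,750,3),np.uint8);o[:300,:350]=a;o[:360,350:710]=b;o[300:540,:350]=cv2.resize(t["img"],(350,240))
cv2.imwrite("pics/p7.png",o[:,:,::-1])
E
```

```text
t: 22.5
tcp_pos: [0.5084, 0.0309, 0.0625]
tool_rot: [-0.419, -0.568, 0.569, 0.422]
ft_force: [-5.4, 0.5, 8.5]
finger_gap: 0.0204
t: 23.75
tcp_pos: [0.5086, 0.0307, 0.1358]
tool_rot: [-0.419, -0.569, 0.569, 0.422]
ft_force: [0.6, -0.5, -0.6]
finger_gap: 0.0505
t: 25.0
tcp_pos: [0.4264, 0.1323, 0.2183]
tool_rot: [-0.418, -0.568, 0.569, 0.422]
ft_force: [-0.1, 0.1, 0.9]
finger_gap: 0.0507
bowl ((508.7870178222656, -278.9425964355469), 75.55512237548828) tan [([375, 172, 21, 21, 174], array([380.8, 177.7])), ([418, 172, 29, 27, 261], array([438.6, 179. ])), ([396, 183, 36, 31, 642], array([413.4, 197.8])), ([375, 218, 26, 25, 232], array([381.9, 235.4])), ([426, 221, 21, 22, 173], array([440.3, 236.2]))]
```

View pics/p7.png

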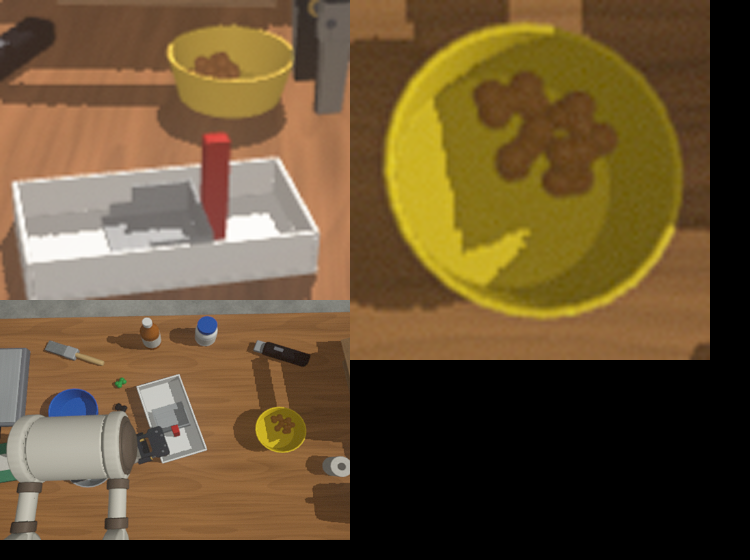

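The scoop stands upright and free in the tub. The bowl is in place, and the tan area in it is 642 px, against about 143 px per biscuit in the tub, which fits all four. No biscuit shows anywhere else, so I hand in.

```bash
python3 -c "
from station import env
print(env.observe()['t']); print(env.close_job())"
```

```text
25.1
the job is handed in; nothing more can be done
None
```

I scooped all four biscuits in one push against the tub's end wall and tipped them into the yellow bowl. I then stood the scoop back upright in the tub, let go and backed the arm away. The job was handed in at 25.1 s of the 48 s allowed, with no verdict reported.

**What the last checks showed:**
- **Scoop:** it stands upright inside the tub, with the gripper clear of it.
- **Bowl:** it sits at (0.509, -0.279), within 1 mm of where it started.
- **Biscuits:** they lie as one heap in the yellow bowl, and none shows in the tub, which is empty but for the scoop, or on the visible table. In the last view the arm hides part of the table and of the blue and steel bowls. I judged the count of four from the heap's area (642 px against about 143 px for one biscuit) and from seeing all four in the scoop before pouring, because the biscuits overlap in the picture.
- **Forces:** the readings at the end of each move peaked at about 13 N in total; values between those readings were not seen.

**Checks that failed or disagreed:**
- My first colour masks for the red handle came up empty and I had to correct them.
- Biscuit heights could not be measured from two views, because the tub wall hid them in the side view. For those I used the height given in the text.

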